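# Set the plate shaker to speed 5 and start it

## Task

With a fingertip and without gripping it, gently push the shaker's long pointer knob clockwise, counting the detent clicks, until it sits in speed 5 (the round dot on its scale is 0 and each tick after it is one more). Only then press the start key beside it fully down with a fingertip and let it go. Leave the timer knob and everything else on the bench as they are.

Things in the scene. Friction and masses are not known exactly. Their poses are not given: they have to be found in the camera images.
- shaker: Fixed microplate shaker, white, 270 (x) by 260 mm (y). Origin: centre of its underside; +x from control deck to plate side, +y left as the deck's user sees it. The grey deck, 55 mm high, is free for 124 mm from the -x edge; behind it the aluminium platform is 79 mm high, with the plate 93 mm. On the deck at x = -85 mm: speed selector y = +60, start key y = -35, timer knob y = -98 mm.
- dial (a joint): Speed selector, rad: 0 at the anticlockwise stop (speed 0, round dot), growing clockwise seen from above, stop at 3.665 (speed 7). Notches every 0.5236 rad: speed n at 0.5236 n, speed 5 at 2.618. Starts at rest in one of speeds 0 to 3. About 2 to 3.5 N pushed 30 mm from the axis takes it out of a notch; past half-way to the next it snaps there by itself and stays.
- dial_axis (a point): On the selector's vertical axis at the knob's top, 30 mm above the deck; +x lies along the pointer wing, outwards, and turns with it. Black knob: skirt of radius 21 mm up to 9 mm above the deck, hub of radius 13 mm, one wing 11 mm thick out to 40 mm from the axis, 8 to 30 mm above the deck. From the shaker's +x the wing points 105 deg anticlockwise at speed 0, 45 deg clockwise at speed 5.
- dial_tip (a point): Top edge of the outer end of the pointer wing, 40 mm from the axis, 30 mm above the deck.
- start (a joint): Start key, a round spring push button, m: 0 when up, 0.006 fully down (about 5 N); it springs back when let go.
- start_top (a point): Centre of the top of the round black start key (radius 16 mm), 22 mm above the deck, in a round collar 48 mm across and 12 mm high, between selector and timer knob; it is pressed straight down.
- timer_mark (a point): Mark on the timer knob's top, 12 mm from its axis: a small plain round knob, radius 14 mm, 17 mm high. Not to be turned.
- plate: loose bystander, leave alone: clear microplate 86 x 128 x 14 mm lying on the shaker's platform; origin under its centre.
- tube_a: loose bystander, leave alone: standing capped tube, 35 mm across, 115 mm high, on the bench beside the shaker's +y side, near the selector; origin under its foot.
- tube_b: loose bystander, leave alone: the same kind of tube beside the shaker's -y side.
- tube_c: loose bystander, leave alone: the same kind of tube, far to the left on the bench.
- tipbox: loose bystander, leave alone: tip box with clear lid, 85 x 122 x 68 mm, right of the shaker; origin under its centre.
- rack: loose bystander, leave alone: yellow tube rack 90 x 130 x 43 mm, left of the shaker; origin under its centre.
- pipette: loose bystander, leave alone: white pipette lying on the bench, 240 mm long, right of the shaker.
- bottle: loose bystander, leave alone: amber bottle with cap, 56 mm across, 120 mm high, right of the shaker.

How it is judged:
On the way, in this order (a step that is already met when the one before it is completed fails the run):
1. the selector sits in the notch of speed 5 (value of joint dial between 2.518 and 2.718 rad and value of joint start below 0.002 m), for 0.3 s.
2. the start key is pressed down (value of joint dial between 2.498 and 2.738 rad and value of joint start above 0.0045 m), for 0.05 s.
At the end, for the whole second after the job is handed in: The selector rests in the notch of speed 5 (2.618 rad, within 0.1), the start key is up again (within 1.5 mm), the timer knob is unturned (mark within 6 mm) and every bystander stands within 20 mm of its place (value of joint dial between 2.518 and 2.718 rad and value of joint start below 0.0015 m and velocity of joint dial between -0.1 and 0.1 rad/s and distance of timer_mark from where it was at the start of the episode below 0.006 m and distance of each of plate, tube_a, tube_b, tube_c, tipbox, rack, pipette, bottle from where it was at the start of the episode below 0.02 m); the robot touches nothing.
It fails at once if the start key is pressed while the selector is not at speed 5 (value of joint start above 0.003 m and not (value of joint dial between 2.418 and 2.818 rad)).
It fails at once if the selector is gripped or forced (more than 20 N) (contact force between the fingers and dial above 20 N).
It fails at once if the timer knob is turned (distance of timer_mark from where it was at the start of the episode above 0.006 m).
It fails at once if a bystander is lifted, pushed or knocked over (distance of any of plate, tube_a, tube_b, tube_c, tipbox, rack, pipette, bottle from where it was at the start of the episode above 0.02 m or angle between any of plate, tube_a, tube_b, tube_c, tipbox, rack, pipette, bottle's own z axis and vertical above 0.3 rad).
It also fails if it takes over 64 s, if anything falls off the work surface, if the arm or the gripper's body presses on something with over 40 N, if the wrist force passes 120 N, or if a joint passes its speed limit or range.

## Robot

A 6-joint arm with a two-finger parallel gripper is mounted at the origin on the work surface. World frame = base frame: x ahead of the robot, y to its left, z up, the work surface at z = 0. Lengths are in m, angles in rad, forces in N, time in s.
With the tool pointing down it reaches from about 0.3 to 0.875 m from the base axis. Payload 6.4 kg.
Tool frame: the origin (TCP) lies midway between the tips of the shut fingers; the grasp point (between the pads) lies 19 mm behind it (ctrl.hold_point_z is the distance from the TCP to the grasp point, in m); z points along the fingers, y is the line along which they close (so a half turn about z gives the same grasp; the last joint's range is limited). The gripper opens to 85 mm and grips with 20 to 120 N. Pads are 22 mm wide; open, the fingers measure 114 mm over their backs; the gripper's body (76 mm by 85 mm) begins 54 mm behind the grasp point. The pads swing forward as they close: fully open they stand 13 mm farther back than shut.
Start: joints at [-1.329, 0.181, 1.607, -0, 1.354, -0.206], TCP at [0.249, -0.518, 0.231] pointing down, gripper open.
Joint ranges: [-2.99, 2.99], [-0.89, 2.07], [0.3, 2.58], [-1.14, 4.28], [0, 2.63], [-3.12, 3.12]. Speed limits (rad/s): [2.57, 2.57, 3.01, 3.14, 3.14, 3.14].

## Interface

Orientations are given as a unit quaternion [w, x, y, z].
In Python, from bench import ctrl gives the robot as it stands.
- The arm moves only by the tool carry_out, never from a script. Its argument "plan" is text: rows parted by semicolons, each of 6 numbers parted by spaces: the shift along the tool's x, y, z as a fraction of full scale, then the turn, a rotation vector about the tool's x, y, z as a fraction of full scale. A call has exactly 8 rows; each row shifts and turns the commanded pose from where the row before left it, along the tool's axes as they then stand; what a row does not reach is not made up. Full scale, the value 1, is 40 mm for a shift and 0.1 rad for a turn. A row lasts 1/12 s, in which the tool goes at most 41.7 mm and 7.16 degrees, less where a joint would pass 70% of its speed; a pose out of reach is approached as far as the arm can. A call with a number of a shift or a turn outside -1 to 1 is refused whole. A call with a gripper value outside its range is refused whole. "claw" is the gripper's target within -1 to 1 (shut at 1, half-way at 0, fully open at -1), set as the call begins (left out, the last holds). The fingers move at their own pace and stop on an object; the grip force is fixed at half the most. Time passes only in rows, so rows that do not move let the fingers close, or fill a call up. It gives the time, the measured TCP pose, the force, the opening and the grip force at its end, in the units of the state.
- ctrl.get_obs(): the state, without advancing time (a new reading comes with each control period).
- ctrl.camera(name): name is "scene" or "side" or "wrist"; returns a dict with "pixels" (384x512x3 uint8, red, green, blue), "mtx" (3x3 intrinsics, pixels), "R" (3x3) and "t" (3): a world point X has camera coordinates R X + t. Camera axes: x right, y down, z forward; pixel columns grow to the right and rows downward; lengths in m; the calibration is good to about 2 mm. A picture is of the moment at which its call begins. There is no depth.
- ctrl.hand_in(): hands the job in; it is judged then, once.
The state is a dict: "time_s": time; "q": joint angles; "dq": joint speeds; "joint_efforts": joint torques, N m; "eef_pos": TCP position; "eef_rot": TCP orientation; "wrist_force": force on the tool from outside, world axes, zero at the start; "torque": the same for the moment, N m; "opening": opening from 0.0 (shut) to 1.0 (fully open); "grasp_force": force on a finger pad.
Only numpy, scipy, OpenCV 4.12 (cv2) and the standard library are available. Lean on these libraries where they do the work, as an engineer would, in place of code of your own. Each camera call takes 0.05 s, during which the arm holds its last target. There are 200 camera calls.

## Working session

There is one attempt and no reset: what is moved stays moved. The work goes in short steps, Python scripts to look and compute and a tool call to move; the robot and the scene stay as the last step left them, time stands still between calls to the robot, and variables do not carry over. Pictures are saved under pics/ and viewed, at most 10 in all, crops included, and the job is handed in when it is done.

Besides the shell and the picture viewer there is one more tool, called after ">>>" as name(argument=value, ...) on one line, values as JSON. carry_out: Moves the arm, as the interface text tells. Shift numbers are shares of 40 mm and turn numbers shares of 0.1 rad, none past 1 either way. Its arguments: {"type":"object","properties":{"plan":{"type":"string"},"claw":{"type":"number"}},"required":["plan"]}

```bash
mkdir -p pics
python3 - <<'E'
from bench import ctrl
import cv2,numpy as np
for n in("scene","side"):
    c=ctrl.camera(n);cv2.imwrite(f"pics/{n}0.png",c["pixels"][:,:,::-1])
    np.savez(f"{n}0.npz",**c)
    print(n,-c["R"].T@c["t"],c["R"][2],c["mtx"][0,0])
o=ctrl.get_obs();print(o["eef_pos"],o["eef_rot"],o["time_s"])
E
```

```text
scene [1.15024813 0.52231947 1.44714718] [-0.38919327 -0.31199679 -0.86671022] 437.1361237972899
side [-0.01504103  0.86589646  0.8823579 ] [ 0.4126099  -0.66762399 -0.61970257] 445.33731040341445
[ 0.24887812 -0.51781944  0.2304964 ] [-7.75585513e-04  9.75039009e-01  2.22032272e-01 -1.32059552e-06] 0.1
```

View pics/scene0.png

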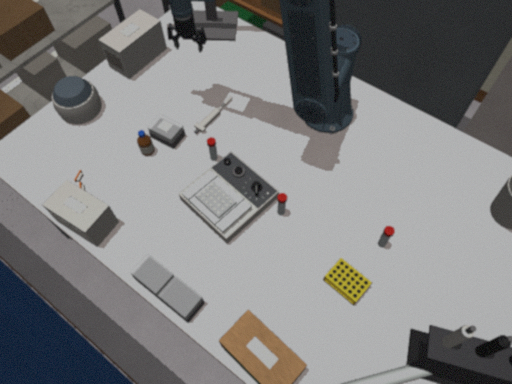

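View pics/side0.png

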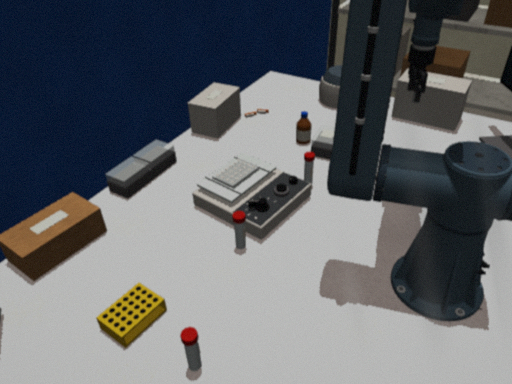

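The scene view has the shaker near (228,195): selector ~(257,188), start key ~(239,171), timer ~(228,161), tube_a ~(282,203). In the side view the deck is near (275,200). I'll enlarge both.

Run:
```python
import cv2,numpy as np
a=cv2.imread("pics/scene0.png")[140:245,170:300];b=cv2.imread("pics/side0.png")[140:245,185:325]
f=lambda i:cv2.resize(i,(395,int(395*i.shape[0]/i.shape[1])),interpolation=cv2.INTER_CUBIC)
A,B=f(a),f(b);h=max(len(A),len(B));p=lambda i:cv2.copyMakeBorder(i,0,h-len(i),0,0,0)
cv2.imwrite("pics/z0.png",np.hstack([p(A),p(B)]));print(395/130,395/140)
```

```text
3.0384615384615383 2.8214285714285716
```

View pics/z0.png

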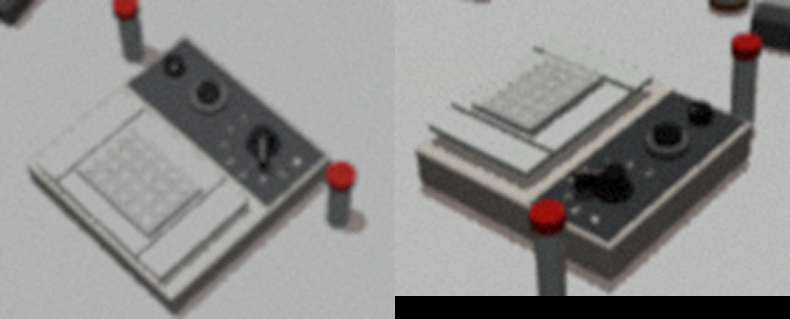

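Left crop (scene): deck corners (183,38), (327,158), (270,207), (127,85); selector hub ~(263,140) with its wing pointing down to ~(265,165); start key (208,92); timer (174,67). I'll cast these onto their height planes.

```bash
cat > h.py <<'E'
import numpy as np
def ray(c,uv,z):
    o=-c["R"].T@c["t"];d=c["R"].T@np.linalg.solve(c["mtx"],[*uv,1]);return o+d*(z-o[2])/d[2]
def proj(c,X):
    p=c["mtx"]@(c["R"]@np.array(X)+c["t"]);return p[:2]/p[2]
E
python3 - <<'E'
import numpy as np;from h import *
np.set_printoptions(precision=4,suppress=True)
s=np.load("scene0.npz");d=np.load("side0.npz")
S=lambda x,y:(169.7+x/3.038,139.7+y/3.038);D=lambda x,y:(184.7+(x-395)/2.8214,139.7+y/2.8214)
P={k:ray(s,S(*v[:2]),v[2]) for k,v in dict(cm=(183,38,.055),cp=(327,158,.055),ip=(270,207,.055),im=(127,85,.055),hub=(263,130,.085),tip=(265,165,.085),key=(208,91,.077),tim=(174,65,.072),tubea=(340,172,.115),tubeb=(125,3,.115)).items()}
Q={k:ray(d,D(*v[:2]),v[2]) for k,v in dict(key=(667,133,.077),tim=(700,111,.072),cp=(607,246,.055),cm=(751,125,.055),hub=(612,181,.085),tip=(578,180,.085),tubea=(547,212,.115),tubeb=(747,43,.115)).items()}
for k in P:print(k,P[k],Q.get(k))
e=P['cp']-P['cm'];print(np.linalg.norm(e),np.degrees(np.arctan2(e[1],e[0])))
y=(P['cp']-P['cm']+Q['cp']-Q['cm'])[:2];y/=np.linalg.norm(y);x=np.array([y[1],-y[0]])
k=(P['key']+Q['key'])[:2]/2
print("x axis",x,np.degrees(np.arctan2(x[1],x[0])),"key",k,"timer->",k-.063*y,"dial",k+.095*y,"cp",k+.165*y-.05*x)
E
```

```text
cm [ 0.4385 -0.1696  0.055 ] [ 0.4288 -0.1647  0.055 ]
cp [0.4709 0.0818 0.055 ] [0.466  0.0841 0.055 ]
ip [0.566  0.0675 0.055 ] None
im [ 0.5366 -0.1803  0.055 ] None
hub [0.5004 0.0072 0.085 ] [0.4938 0.0261 0.085 ]
tip [0.5375 0.0385 0.085 ] [0.5245 0.0414 0.085 ]
key [ 0.4929 -0.0839  0.077 ] [ 0.4888 -0.081   0.077 ]
tim [ 0.4859 -0.1442  0.072 ] [ 0.4795 -0.1398  0.072 ]
tubea [0.5062 0.1237 0.115 ] [0.5046 0.1275 0.115 ]
tubeb [ 0.4715 -0.2311  0.115 ] [ 0.4668 -0.2269  0.115 ]
0.2534840842856742 82.67362868707163
x axis [ 0.9905 -0.1375] -7.905009101365234 key [ 0.4909 -0.0824] timer-> [ 0.4822 -0.1448] dial [0.5039 0.0117] cp [0.464  0.0879]
```

>>> carry_out(plan="0 0 -0.3 0 0 0.97;0 0 -0.3 0 0 0.97;0 0 0 0 0 0.97;0 0 0 0 0 0.97;0 0 0 0 0 0.97;0 0 0 0 0 0.97;0.27 -0.8 0 0 0 0;0.27 -0.8 0 0 0 0", claw=1)

```text
time_s: 0.77
eef_pos: [0.2784, -0.4577, 0.2544]
eef_rot: [-0.001, 0.998, -0.069, -0.0]
wrist_force: [1.2, 0.9, -0.6]
opening: -0.003
grasp_force: 0.0
```

>>> carry_out(plan="0.3 -0.9 0 0 0 0;0.3 -0.9 0 0 0 0;0.3 -0.9 0 0 0 0;0.3 -0.9 0 0 0 0;0.3 -0.9 0 0 0 0;0.3 -0.9 0 0 0 0;0.3 -0.9 0 0 0 0;0.3 -0.9 0 0 0 0")

```text
time_s: 1.43
eef_pos: [0.4129, -0.1833, 0.2551]
eef_rot: [-0.0, 0.998, -0.067, -0.0]
wrist_force: [0.4, -0.2, 0.1]
opening: 0.003
grasp_force: 0.0
```

>>> carry_out(plan="0.3 -0.9 0 0 0 0;0.3 -0.9 0 0 0 0;0.3 -0.9 0 0 0 0;0.3 -0.9 0 0 0 0;0 0 0 0 0 0;0 0 0 0 0 0;0 0 0 0 0 0;0 0 0 0 0 0")

```text
time_s: 2.1
eef_pos: [0.479, -0.0498, 0.255]
eef_rot: [0.0, 0.998, -0.068, -0.0]
wrist_force: [0.6, 0.1, 0.1]
opening: 0.003
grasp_force: 0.0
```

Run:
```python
from bench import ctrl
import cv2,numpy as np
c=ctrl.camera("wrist");cv2.imwrite("pics/w1.png",c["pixels"][:,:,::-1]);np.savez("w1.npz",**c)
o=ctrl.get_obs();print(o["time_s"],o["eef_pos"],o["eef_rot"],o["opening"],o["wrist_force"],-c["R"].T@c["t"])
```

```text
2.15 [ 0.47903838 -0.05006471  0.25509661] [ 8.80017949e-05  9.97686175e-01 -6.79869746e-02 -2.44494743e-04] -0.0031257594488096744 [-0.45840083 -0.44441943 -0.75511839] [ 0.54573267 -0.0585695   0.3981306 ]
```

View pics/w1.png

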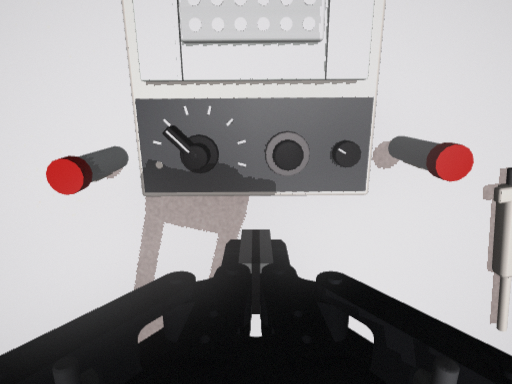

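Wrist view: dot (159,165), ticks (157,143), (166,122), (186,111), (209,111), (230,122), (241,142), (242,165). The pointer's tip at ~(168,130) lines up with tick 2, so it starts at speed 2. Key centre is (288,154), timer (345,153).

Run:
```python
import numpy as np;from h import *;from scipy.optimize import least_squares
np.set_printoptions(precision=4,suppress=True)
c=np.load("w1.npz")
T=np.array([ray(c,p,.055)[:2] for p in [(159,165),(157,143),(166,122),(186,111),(209,111),(230,122),(241,142),(242,165)]])
a0=np.radians(105-30*np.arange(8))
f=lambda p:(T-p[:2]-p[2]*np.c_[np.cos(a0+p[3]),np.sin(a0+p[3])]).ravel()
r=least_squares(f,[.5,.01,.05,-.13]);print(r.x,np.degrees(r.x[3]),np.abs(r.fun).max())
A=r.x[:2];th=r.x[3]
cm,cp=[ray(c,p,.055)[:2] for p in((370,194),(145,194))];e=cp-cm;print("edge",np.linalg.norm(e),np.degrees(np.arctan2(e[1],e[0]))-90)
k=ray(c,(288,154),.077)[:2];t=ray(c,(345,153),.072)[:2]
X=np.array([np.cos(th),np.sin(th)]);Y=np.array([-X[1],X[0]]);print("key",k,"tim",t,"key-dial in shaker",(k-A)@X,(k-A)@Y,"tim",(t-A)@X,(t-A)@Y)
tip=ray(c,(168,130),.085)[:2];v=tip-A;print("tip",v@X,v@Y,np.degrees(np.arctan2(v@Y,v@X)))
```

```text
[ 0.5024  0.0091  0.0478 -0.1309] -7.502527539868187 0.0007442694226986526
edge 0.2570050883146542 -7.809554754008218
key [ 0.4926 -0.0854] tim [ 0.4848 -0.1451] key-dial in shaker 0.0026727543820175576 -0.09501596570028774 tim 0.0026438449223842968 -0.15522005429509614
tip 0.02828600285067294 0.0246687044093615 41.09223653376438
```

>>> carry_out(plan="0.1 -0.7 0 0 0 0;0.1 -0.7 0 0 0 0;0.1 -0.7 0 0 0 0;0.1 -0.7 0 0 0 0;0 0 0.6 0 0 0;0 0 0.6 0 0 0;0 0 0.6 0 0 0;0 0 0 0 0 0")

```text
time_s: 2.82
eef_pos: [0.507, 0.059, 0.1785]
eef_rot: [-0.0, 0.998, -0.068, -0.004]
wrist_force: [-0.9, 0.2, -0.6]
opening: -0.0
grasp_force: 0.0
```

```bash
cat >> h.py <<'E'
def look(name,save=True):
    from bench import ctrl;import cv2
    c=ctrl.camera("wrist");cv2.imwrite(f"pics/{name}.png",c["pixels"][:,:,::-1]);np.savez(f"{name}.npz",**c)
    o=ctrl.get_obs();d=o["eef_pos"][:2]-[.503,.0095]
    print(o["time_s"],"rel dial X,Y",d@[.9907,-.136],d@[.136,.9907],"z",o["eef_pos"][2],"F",np.round(o["wrist_force"],1))
    w=c["pixels"];return c
E
python3 -c "
from h import *
look('w2')"
```

```text
2.8667 rel dial X,Y -0.001486691550256069 0.04971420762297845 z 0.18100276942392984 F [0.4 0.3 0.3]
```

View pics/w2.png

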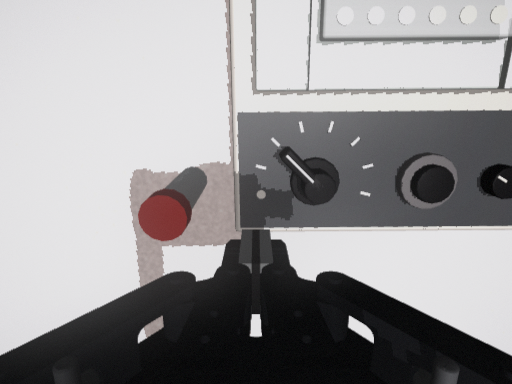

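The pointer is still on tick 2 (tip ~(287,153)), the fingertip at (256,232) sits clear on its anticlockwise side, and tube_a's cap is at (165,215). Descending.

>>> carry_out(plan="0 0.1 0.5 0 0 0;0 0 0.5 0 0 0;0 0 0.5 0 0 0;0 0 0.5 0 0 0;0 0 0.4 0 0 0;0 0 0.4 0 0 0;0 0 0 0 0 0;0 0 0 0 0 0")

```text
time_s: 3.53
eef_pos: [0.5104, 0.0551, 0.0723]
eef_rot: [0.0, 0.998, -0.068, 0.0]
wrist_force: [-0.1, -0.3, 0.4]
opening: -0.003
grasp_force: 0.0
```

```bash
python3 -c "
from h import *
look('w3')"
```

```text
3.5833 rel dial X,Y 0.0017339828927981542 0.04639795128694058 z 0.072971380360177 F [0.3 0.1 0.3]
```

View pics/w3.png

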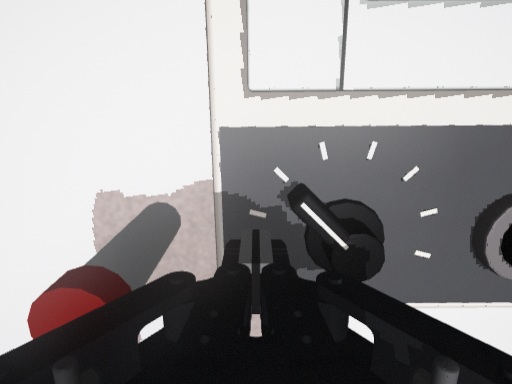

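The fingertip (256,232) is level with the wing, whose white stripe runs (303,205)–(347,248). I'll track the stripe angle in code while pushing.

```bash
cat >> h.py <<'E'
def wing(c):
    "speed from the white stripe on the wing's top (z = 0.085, within 36 mm of the axis)"
    import cv2
    im=c["pixels"];o=np.array([.503,.0095]);X=np.array([.9907,-.136]);Y=np.array([.136,.9907])
    v,u=np.where(im.min(2)>170);P=np.array([ray(c,p,.085)[:2] for p in zip(u,v)])-o
    P=P[np.hypot(*P.T)<.036];P=np.c_[P@X,P@Y].astype(np.float32)
    d=cv2.fitLine(P,cv2.DIST_HUBER,0,.01,.01).ravel()[:2];d*=np.sign(d@P.mean(0));a=np.degrees(np.arctan2(d[1],d[0]))
    m=P.mean(0);print("n",len(P),"angle",a,"mean",m,"by mean",np.degrees(np.arctan2(m[1],m[0])),"speed",(105-a)/30)
E
python3 -c "
from h import *
wing(np.load('w3.npz'));wing(np.load('w2.npz'))"
```

```text
n 449 angle 46.038784 mean [0.00427807 0.00243067] by mean 29.603912 speed 1.9653739
n 224 angle -159.32324 mean [-0.01545938  0.00297864] by mean 169.09413 speed 8.810775
```

>>> carry_out(plan="0.06 0.1 0 0 0 0;0.06 0.1 0 0 0 0;0.06 0.1 0 0 0 0;0.06 0.1 0 0 0 0;0.06 0.1 0 0 0 0;0.06 0.1 0 0 0 0;0 0 0 0 0 0;0 0 0 0 0 0")

```text
time_s: 4.25
eef_pos: [0.5214, 0.0299, 0.0716]
eef_rot: [0.0, 0.998, -0.067, 0.0]
wrist_force: [0.7, 3.4, 2.4]
opening: -0.0
grasp_force: 1.3
```

```bash
python3 -c "
from h import *
wing(look('w4'))"
```

```text
4.3 rel dial X,Y 0.01531311147579519 0.022855846688595978 z 0.07154831338641951 F [1.1 1.9 1.8]
n 179 angle -147.57312 mean [-0.00026467 -0.01430209] by mean -91.06015 speed 8.419104
```

View pics/w4.png

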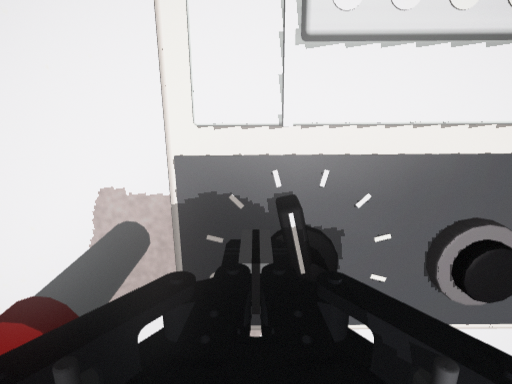

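```bash
python3 -c "
from h import *
for n,ps in dict(w3=[(303,205),(347,248)],w2=[(287,153),(318,188)]).items():
  c=np.load(n+'.npz')
  for p in ps:
    d=ray(c,p,.085)[:2]-[.503,.0095];print(n,p,d@[.9907,-.136],d@[.136,.9907])
  print(proj(c,[.503,.0095,.085]),c['mtx'][0,0])
"
```

```text
w3 (303, 205) 0.026030552828368997 0.025629078771114845
w3 (347, 248) 0.005435131537007412 0.004718220536140687
[356.31289111 258.79829099] 312.4498269640715
w2 (287, 153) 0.028464243479846215 0.02585578268349817
w2 (318, 188) 0.0009003694932392622 0.0008138575440887177
[318.97482831 189.10656575] 312.4498269640715
```

The pointer clicked once: it is at tick 3, with its stripe (292,213)–(301,272) and the fingertip beside it at (256,232). Now on to speed 4.

>>> carry_out(plan="0.12 0 0 0 0 0;0.12 0 0 0 0 0;0.14 0 0 0 0 0;0 0.08 0 0 0 0;0 0.08 0 0 0 0;0 0.08 0 0 0 0;0 0.08 0 0 0 0;0 0 0 0 0 0")

```text
time_s: 4.97
eef_pos: [0.5343, 0.0149, 0.0714]
eef_rot: [-0.0, 0.998, -0.067, 0.0]
wrist_force: [0.4, 2.2, -0.1]
opening: -0.002
grasp_force: 1.0
```

```bash
cat >> h.py <<'E'
def wing(c):
    "angle of the largest white blob over the knob's top (z = 0.085) between the hub and the wing's end"
    import cv2
    X=np.array([.9907,-.136]);Y=np.array([.136,.9907]);m=(c["pixels"].min(2)>140).astype(np.uint8)
    for v,u in zip(*np.where(m)):
        d=ray(c,(u,v),.085)[:2]-[.503,.0095]
        if not np.hypot(*d)<.034 or d@X<-.004: m[v,u]=0
    n,l,s,cen=cv2.connectedComponentsWithStats(m)
    for i in range(1,n):
        if s[i,4]<30: continue
        P=np.array([ray(c,(u,v),.085)[:2]-[.503,.0095] for v,u in zip(*np.where(l==i))]);P=np.c_[P@X,P@Y].astype(np.float32)
        d=cv2.fitLine(P,cv2.DIST_L2,0,.01,.01).ravel()[:2];d*=np.sign(d[0]);a=np.degrees(np.arctan2(d[1],d[0]))
        print("px",cen[i].round(),"n",s[i,4],"mean mm",(P.mean(0)*1e3).round(1),"angle",a.round(1),"speed",((105-a)/30).round(2))
E
python3 -c "
from h import *
wing(np.load('w4.npz'));wing(look('w5'))"
```

```text
px [297. 246.] n 198 mean mm [21.2  4.1] angle 12.8 speed 3.07
px [373. 276.] n 33 mean mm [  5.7 -32. ] angle 55.4 speed 1.65
5.0167 rel dial X,Y 0.030251669794255972 0.009763381422547035 z 0.0714496933098257 F [ 1.   1.  -0.6]
px [301. 264.] n 48 mean mm [ 27.1 -11. ] angle -21.0 speed 4.2
```

>>> carry_out(plan="0.1 0 0 0 0 0;0.1 0 0 0 0 0;0 0.08 0 0 0 0;0 0.08 0 0 0 0;0 0.08 0 0 0 0;0 0.08 0 0 0 0;0 0.08 0 0 0 0;0 0 0 0 0 0")

```text
time_s: 5.68
eef_pos: [0.5399, -0.0024, 0.0713]
eef_rot: [0.0, 0.998, -0.067, 0.0]
wrist_force: [-0.3, 1.0, -0.6]
opening: 0.001
grasp_force: 0.0
```

```bash
python3 -c "
from h import *
wing(look('w6'))"
```

```text
5.7333 rel dial X,Y 0.03818491148842815 -0.006435658981414649 z 0.07134797867214439 F [ 0.4  1.2 -0.2]
```

View pics/w6.png

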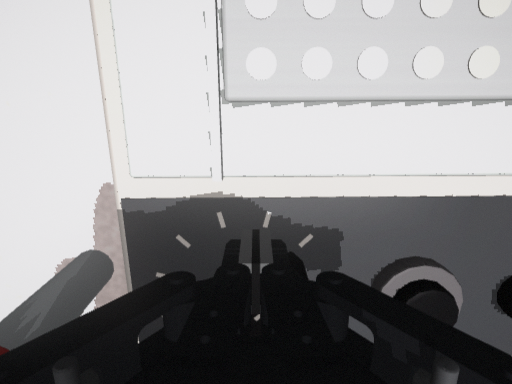

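The pointer is hidden behind the fingers; ticks 2–5 show at (183,241), (221,219), (267,219), (306,241). Backing off and rising to check.

>>> carry_out(plan="0 -0.3 0 0 0 0;0 -0.3 0 0 0 0;0 0 -0.6 0 0 0;0 0 -0.6 0 0 0;0 0 -0.6 0 0 0;-0.6 0 -0.6 0 0 0;-0.6 0 0 0 0 0;-0.6 0 0 0 0 0")

```text
time_s: 6.4
eef_pos: [0.4723, 0.0332, 0.1691]
eef_rot: [0.0, 0.998, -0.066, 0.002]
wrist_force: [-0.4, -0.4, 0.1]
opening: -0.004
grasp_force: 0.0
```

>>> carry_out(plan="-0.6 0 0 0 0 0;0 0 0 0 0 0;0 0 0 0 0 0;0 0 0 0 0 0;0 0 0 0 0 0;0 0 0 0 0 0;0 0 0 0 0 0;0 0 0 0 0 0")

```text
time_s: 7.07
eef_pos: [0.4484, 0.0351, 0.1671]
eef_rot: [-0.0, 0.998, -0.067, -0.0]
wrist_force: [0.2, 0.3, -0.3]
opening: -0.0
grasp_force: 0.0
```

```bash
python3 -c "
from h import *
wing(look('w7'))"
```

```text
7.1167 rel dial X,Y -0.05770015432109382 0.017950653523763963 z 0.16714062426515544 F [ 0.4  0.8 -0. ]
px [305.  96.] n 130 mean mm [ 15.3 -15.6] angle -44.6 speed 4.99
```

View pics/w7.png

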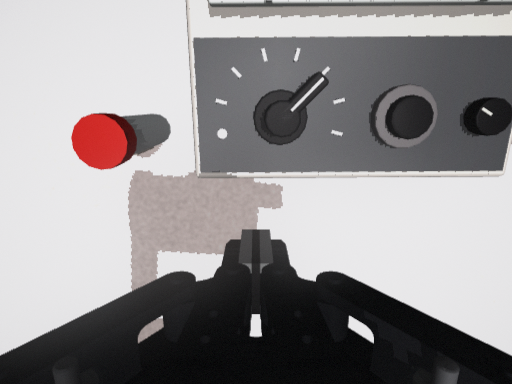

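The pointer is at tick 5 (tip ~(324,76), stripe angle −44.6°, speed 4.99), with the arm clear. The start key is at (410,117); moving above it.

>>> carry_out(plan="0.37 0.7 0 0 0 0;0.37 0.7 0 0 0 0;0.37 0.7 0 0 0 0;0.37 0.72 0 0 0 0;0 0 0 0 0 0;0 0 0.6 0 0 0;0 0 0.6 0 0 0;0 0 0 0 0 0")

```text
time_s: 7.78
eef_pos: [0.4885, -0.0834, 0.115]
eef_rot: [-0.001, 0.998, -0.068, -0.004]
wrist_force: [-1.0, 1.2, -1.2]
opening: -0.005
grasp_force: 0.0
```

>>> carry_out(plan="0 0 0.3 0 0 0;0 0 0.3 0 0 0;0 0 0 0 0 0;0 0 0 0 0 0;0 0 0 0 0 0;0 0 0 0 0 0;0 0 0 0 0 0;0 0 0 0 0 0")

```text
time_s: 8.45
eef_pos: [0.492, -0.0846, 0.096]
eef_rot: [0.0, 0.998, -0.067, 0.001]
wrist_force: [-0.8, -0.2, -0.1]
opening: -0.0
grasp_force: 0.0
```

```bash
python3 -c "
from h import *
look('w8')
k=ray(np.load('w7.npz'),(410,117),.077)[:2]-[.503,.0095];print('key',k@[.9907,-.136],k@[.136,.9907])"
```

```text
8.5 rel dial X,Y 0.0018326720767791495 -0.094720112943434 z 0.0958730116118161 F [0.1 0.1 0.2]
key 0.00127379676007041 -0.09401833563936829
```

>>> carry_out(plan="0 0 0.2 0 0 0;0 0 0.1 0 0 0;0 0 0.1 0 0 0;0 0 0.08 0 0 0;0 0 0.07 0 0 0;0 0 0.05 0 0 0;0 0 0.03 0 0 0;0 0 0 0 0 0")

```text
time_s: 9.17
eef_pos: [0.4913, -0.0843, 0.0709]
eef_rot: [-0.0, 0.998, -0.067, -0.001]
wrist_force: [-6.6, 0.8, 12.7]
opening: -0.001
grasp_force: 6.3
```

12.7 N is well over the key's 5 N, so it is on its stop. Release straight up and retract.

>>> carry_out(plan="0 0 0 0 0 0;0 0 -0.2 0 0 0;0 0 -0.4 0 0 0;0 0 -0.7 0 0 0;0 0 -0.7 0 0 0;0 0 -0.7 0 0 0;-0.7 0 0 0 0 0;-0.7 0 0 0 0 0")

```text
time_s: 9.83
eef_pos: [0.4377, -0.0779, 0.1804]
eef_rot: [0.001, 0.998, -0.067, 0.003]
wrist_force: [-0.4, -0.8, -0.5]
opening: -0.003
grasp_force: 0.0
```

>>> carry_out(plan="0 0 0 0 0 0;0 0 0 0 0 0;0 0 0 0 0 0;0 0 0 0 0 0;0 0 0 0 0 0;0 0 0 0 0 0;0 0 0 0 0 0;0 0 0 0 0 0")

```text
time_s: 10.5
eef_pos: [0.4363, -0.077, 0.1779]
eef_rot: [-0.0, 0.998, -0.067, -0.0]
wrist_force: [0.1, 0.8, -0.7]
opening: -0.004
grasp_force: 0.0
```

```bash
python3 -c "
from h import *
wing(look('w9'))"
```

```text
10.55 rel dial X,Y -0.054402399284467266 -0.09475975229448622 z 0.17792285137132507 F [-0.2 -0.2  0.3]
px [146. 101.] n 104 mean mm [ 15.2 -15. ] angle -44.4 speed 4.98
```

View pics/w9.png

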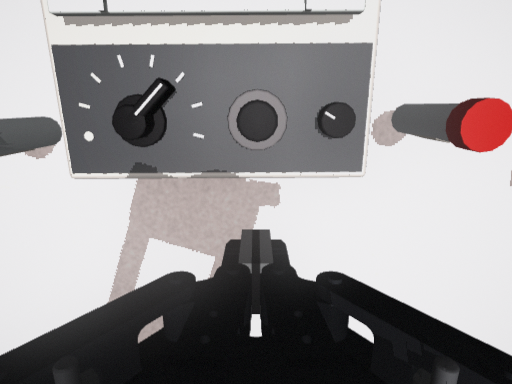

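The pointer is still at speed 5 (tip ~(167,86)), the key (257,120) looks up, the timer (336,119) looks unchanged and the tubes are standing. Handing in.

```bash
python3 -c "
from bench import ctrl
print(ctrl.hand_in())"
```

```text
the job is handed in; nothing more can be done
None
```

I pushed the selector from speed 2 to speed 5 in three clicks (last camera check read 4.98), then pressed the start key to its stop (12.7 N) and let it go; the timer knob and tubes looked undisturbed, and I handed the job in, but no verdict came back.

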